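Line up salvaged heat sinks by height

ROBOT

A 6-joint arm with a two-finger parallel gripper is mounted at the origin on the work surface. World frame = base frame: x ahead of the robot, y to its left, z up, the work surface at z = 0. Lengths are in m, angles in rad, forces in N, time in s.
With the tool pointing down it reaches from about 0.425 to 0.95 m from the base axis. Payload 3.5 kg.
Tool frame: the origin (TCP) lies midway between the tips of the shut fingers; the grasp point (between the pads) lies 19 mm behind it; z points along the fingers, y is the line along which they close (so a half turn about z gives the same grasp; the last joint's range is limited). The gripper opens to 85 mm and grips with 20 to 120 N. Pads are 22 mm wide; open, the fingers measure 114 mm over their backs; the gripper's body (76 mm by 85 mm) begins 54 mm behind the grasp point. The pads swing forward as they close: fully open they stand 13 mm farther back than shut.
Start: joints at [1.087, 0.286, 1.577, -0, 1.279, -0.15], TCP at [0.221, 0.638, 0.231] pointing down, gripper open.
Joint ranges: [-2.77, 2.77], [-0.9, 2.22], [0.21, 2.48], [-1.53, 4.67], [0.24, 2.81], [-2.84, 2.84]. Speed limits (rad/s): [2.79, 2.79, 3.14, 3.14, 3.14, 3.14].

INTERFACE

Orientations are given as a unit quaternion [x, y, z, w].
In Python, from plant import ctrl, cams, order gives the robot as it stands.
- The arm moves only by the tool move_arm, never from a script. Its argument "plan" is one flat list of numbers, 7 for each row, row after row: the shift along the world's x, y, z in mm, then the turn, a rotation vector about the world's x, y, z in degrees, then the finger opening in mm, from 0 to 85.4. A call has 1 to 12 rows; each row shifts and turns the commanded pose from where the row before left it; what a row does not reach is not made up. A row lasts 1/10 s, in which the tool goes at most 50 mm and 8.59 degrees, less where a joint would pass 70% of its speed; a pose out of reach is approached as far as the arm can. A call is refused whole if a number of a shift passes 50 or a number of a turn 8.59, either way. A call with a gripper value outside its range is refused whole. The fingers move at their own pace and stop on an object; "newtons" is the grip in N (left out, the last holds). Time passes only in rows, so rows that do not move let the fingers close. It gives the time, the measured TCP pose, the force, the opening and the grip force at its end, in the units of the state.
- ctrl.get_state(): the state, without advancing time (a new reading comes with each control period).
- cams.read_camera(name): name is "side" or "top"; returns a dict with "color" (480x640x3 uint8, red, green, blue), "fov_y" (degrees; the focal length in pixels is half the picture's height over the tangent of half this angle, whatever the lens; pixels are square), "cx", "cy" (the principal point, pixels), "origin" and "orientation" of the camera in the world. Camera axes: x right, y up, looking along -z (the intrinsics and any distortion apply to the point x, -y, -z); pixel columns grow to the right and rows downward; lengths in m; the calibration is good to about 2 mm. A picture is of the moment at which its call begins. There is no depth.
- order.sign_off(): hands the job in; it is judged then, once.
The state is a dict: "time": time; "qpos": joint angles; "dq": joint speeds; "joint_efforts": joint torques, N m; "eef_pos": TCP position; "tcp_rot": TCP orientation; "contact_force": force on the tool from outside, world axes, zero at the start; "wrist_torque": the same for the moment, N m; "opening": opening from 0.0 (shut) to 1.0 (fully open); "finger_force": force on a finger pad.
Only numpy, scipy, OpenCV 4.12 (cv2) and the standard library are available. Lean on these libraries where they do the work, as an engineer would, in place of code of your own. Each camera call takes 0.05 s, during which the arm holds its last target. There are 200 camera calls.

TASK

Line up the four loose heat sinks by height along the row of tiles on the grey strip, one on each tile: the lowest on the red tile, then each next taller one on the following tile, the tallest at the far end from red. Stand each one upright in the middle of its tile, sides square with the tile, set down rather than dropped, and leave the screw jar and the purple capacitor standing where they are.

Things in the scene. Friction and masses are not known exactly. Their poses are not given: they have to be found in the camera images.
- sink_black: Loose finned heat sink, black, 40 x 40 mm square and 15 mm high (the lowest of four), upright with fins up, standing on the table. Origin at the centre of its underside; z up, x along its fins; straight vertical sides, can be gripped across either pair of sides (40 mm). About 0.025 kg.
- sink_blue: Loose finned heat sink, blue, 40 x 40 mm square and 27 mm high (second lowest of four), upright with fins up, standing on the table. Origin at the centre of its underside; z up, x along its fins; straight vertical sides, can be gripped across either pair of sides (40 mm). About 0.045 kg.
- sink_green: Loose finned heat sink, green, 40 x 40 mm square and 39 mm high (second tallest of four), upright with fins up, standing on the table. Origin at the centre of its underside; z up, x along its fins; straight vertical sides, can be gripped across either pair of sides (40 mm). About 0.065 kg.
- sink_gold: Loose finned heat sink, gold/brass coloured, 40 x 40 mm square and 51 mm high (the tallest of four), upright with fins up, standing on the table. Origin at the centre of its underside; z up, x along its fins; straight vertical sides, can be gripped across either pair of sides (40 mm). About 0.085 kg.
- mark_red: Red tile, the start of the row: it is at one end of the row, the left or the right one. 56 x 56 mm tile, 2 mm thick, fixed on a grey strip 6 mm thick (80 x 360 mm), so that its upper face is about 8 mm above the table. Origin at the centre of its underside (6 mm above the table); z up, y along the row (pointing either towards or away from the red tile), x across the row. Tiles are 90 mm apart, centre to centre, four in one straight row.
- mark_a: White tile, one of the two inner places of the row; find from its distance to the red tile whether it is second or third. 56 x 56 mm tile, 2 mm thick, fixed on a grey strip 6 mm thick (80 x 360 mm), so that its upper face is about 8 mm above the table. Origin at the centre of its underside (6 mm above the table); z up, y along the row (pointing either towards or away from the red tile), x across the row. Tiles are 90 mm apart, centre to centre, four in one straight row.
- mark_b: White tile, the other of the two inner places of the row; find from its distance to the red tile whether it is second or third. 56 x 56 mm tile, 2 mm thick, fixed on a grey strip 6 mm thick (80 x 360 mm), so that its upper face is about 8 mm above the table. Origin at the centre of its underside (6 mm above the table); z up, y along the row (pointing either towards or away from the red tile), x across the row. Tiles are 90 mm apart, centre to centre, four in one straight row.
- mark_end: White tile at the other end of the row from the red tile, fourth and last. 56 x 56 mm tile, 2 mm thick, fixed on a grey strip 6 mm thick (80 x 360 mm), so that its upper face is about 8 mm above the table. Origin at the centre of its underside (6 mm above the table); z up, y along the row (pointing either towards or away from the red tile), x across the row. Tiles are 90 mm apart, centre to centre, four in one straight row.
- capacitor: Bystander: loose round capacitor can, purple with a silver top, 30 mm diameter, 45 mm high, standing on the table between the heat sinks on the robot's right. Origin at the centre of its underside, z up.
- jar: Bystander: small loose screw jar with an orange cap, 32 mm diameter, 40 mm high, standing on the table between the heat sinks on the robot's left. Origin at the centre of its underside, z up.

How it is judged:
At the end, for the whole second after the job is handed in: From the red tile on: black, blue, green, gold heat sink, each centred on its tile within 12 mm, resting on it, upright within 6 degrees, square with it within 14 degrees (any of four ways), released and at rest; jar and capacitor moved under 20 mm, upright (horizontal distance between sink_black and mark_red below 0.012 m and z of sink_black in the frame of mark_red below 0.007 m and horizontal distance between sink_gold and mark_end below 0.012 m and z of sink_gold in the frame of mark_end below 0.007 m and ((horizontal distance between mark_red and mark_a below 0.12 m and (horizontal distance between sink_blue and mark_a below 0.012 m and z of sink_blue in the frame of mark_a below 0.007 m) and (horizontal distance between sink_green and mark_b below 0.012 m and z of sink_green in the frame of mark_b below 0.007 m)) or (horizontal distance between mark_red and mark_b below 0.12 m and (horizontal distance between sink_blue and mark_b below 0.012 m and z of sink_blue in the frame of mark_b below 0.007 m) and (horizontal distance between sink_green and mark_a below 0.012 m and z of sink_green in the frame of mark_a below 0.007 m))) and distance of each of capacitor, jar from where it was at the start of the episode below 0.02 m and angle between each of jar, capacitor's own z axis and vertical below 0.2 rad and angle between each of sink_black, sink_blue, sink_green, sink_gold's own z axis and vertical below 0.1 rad and linear speed of each of sink_black, sink_blue, sink_green, sink_gold below 0.02 m/s and (angle between the x axis of sink_black and the x axis of mark_red, either way round below 0.25 rad or angle between the x axis of sink_black and the y axis of mark_red, either way round below 0.25 rad) and (angle between the x axis of sink_blue and the x axis of mark_red, either way round below 0.25 rad or angle between the x axis of sink_blue and the y axis of mark_red, either way round below 0.25 rad) and (angle between the x axis of sink_green and the x axis of mark_red, either way round below 0.25 rad or angle between the x axis of sink_green and the y axis of mark_red, either way round below 0.25 rad) and (angle between the x axis of sink_gold and the x axis of mark_red, either way round below 0.25 rad or angle between the x axis of sink_gold and the y axis of mark_red, either way round below 0.25 rad)); the robot touches nothing.
It fails at once if a heat sink was dropped (falling free faster than 0.7 m/s, a drop of over 25 mm) ((linear speed of sink_black above 0.7 m/s and contact force between the fingers and sink_black below 0.02 N) or (linear speed of sink_blue above 0.7 m/s and contact force between the fingers and sink_blue below 0.02 N) or (linear speed of sink_green above 0.7 m/s and contact force between the fingers and sink_green below 0.02 N) or (linear speed of sink_gold above 0.7 m/s and contact force between the fingers and sink_gold below 0.02 N)).
It fails at once if a heat sink was tipped over (more than 45 degrees) (angle between any of sink_black, sink_blue, sink_green, sink_gold's own z axis and vertical above 0.785 rad).
It fails at once if the screw jar or the capacitor was shoved more than 20 mm or knocked over (distance of any of capacitor, jar from where it was at the start of the episode above 0.02 m or angle between any of jar, capacitor's own z axis and vertical above 0.5 rad).
It also fails if it takes over 115 s, if anything falls off the work surface, if the arm or the gripper's body presses on something with over 40 N, if the wrist force passes 120 N, or if a joint passes its speed limit or range.

## Working session

There is one attempt and no reset: what is moved stays moved. The work goes in short steps, Python scripts to look and compute and a tool call to move; the robot and the scene stay as the last step left them, time stands still between calls to the robot, and variables do not carry over. Pictures are saved under pics/ and viewed, at most 14 in all, crops included, and the job is handed in when it is done.

Besides the shell and the picture viewer there is one more tool, called after ">>>" as name(argument=value, ...) on one line, values as JSON. move_arm: Moves the arm, as the interface text tells. Its arguments: {"type":"object","properties":{"plan":{"type":"array","items":{"type":"number"}},"newtons":{"type":"number"}},"required":["plan"]}

```bash
ls; mkdir -p pics
python3 - <<'E'
from plant import ctrl,cams,order
import cv2
for n in("side","top"):
    d=cams.read_camera(n); cv2.imwrite(f"pics/{n}0.png",d["color"][:,:,::-1])
    print({k:v for k,v in d.items() if k!="color"})
print(ctrl.get_state())
E
```

```text
pics
{'fov_y': 43.85764213795888, 'cx': 307.8096572531957, 'cy': 238.91100049187517, 'origin': array([ 0.47906233, -0.76899729,  0.82886351]), 'orientation': array([ 0.39089375, -0.02240584, -0.05385783,  0.91858554])}
{'fov_y': 48.528571528702, 'cx': 321.0314452453638, 'cy': 238.10418162848637, 'origin': array([ 0.47705748, -0.00864289,  1.05946871]), 'orientation': array([-0.03617595,  0.02057333,  0.7108983 , -0.70206242])}
{'time': 0.1, 'qpos': array([ 1.08698427e+00,  2.87139500e-01,  1.57800743e+00, -3.62903407e-05,
        1.27861333e+00, -1.49967012e-01]), 'dq': array([ 0.00214832, -0.0023604 , -0.00537508, -0.00116579, -0.0001336 ,
       -0.00230443]), 'joint_efforts': array([ 1.17848795e-03, -4.07297122e+01, -2.93700403e+01, -7.51769403e-05,
        3.40034210e-03, -2.31486194e-05]), 'eef_pos': array([0.22086532, 0.63722029, 0.23005643]), 'tcp_rot': array([ 1.66143168e-01,  9.86101046e-01, -1.03524992e-03, -3.21220125e-04]), 'contact_force': array([ 0.30863823, -0.94818936, -0.01620925]), 'wrist_torque': array([-0.01225758, -0.00048855, -0.04430537]), 'finger_force': 0.0, 'opening': 0.9982662702562749}
```

View pics/top0.png

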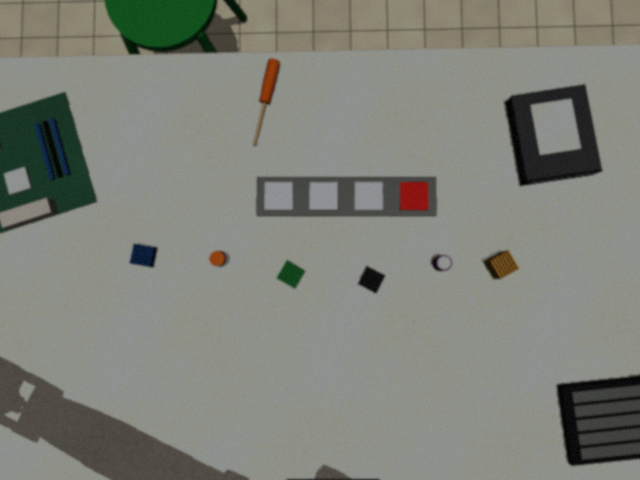

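View pics/side0.png

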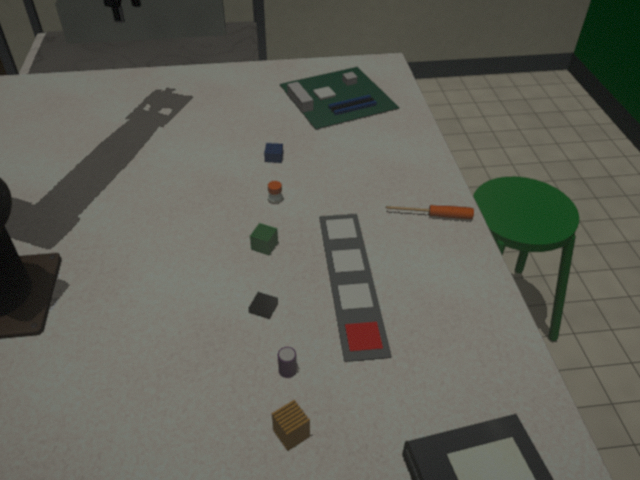

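```bash
cat > h.py <<'E'
import numpy as np, cv2
from scipy.spatial.transform import Rotation as R
from plant import ctrl,cams,order
def ray(d,uv,z):
    uv=np.atleast_2d(np.float64(uv)); f=240/np.tan(np.radians(d["fov_y"]/2))
    v=np.c_[(uv[:,0]-d["cx"])/f,-(uv[:,1]-d["cy"])/f,-np.ones(len(uv))]
    v=R.from_quat(d["orientation"]).apply(v)
    return d["origin"]+v*((z-d["origin"][2])/v[:,2])[:,None]
# hsv lo, hi, height
O=dict(blue=((105,110,20),(125,255,255),.027),green=((55,110,20),(80,255,255),.039),gold=((12,120,30),(28,255,255),.051),
 black=((0,0,0),(180,110,50),.015),jar=((5,170,120),(14,255,255),.08),red=((0,180,60),(4,255,255),.016),white=((0,0,150),(180,60,255),.016))
ROI=dict(top=dict(obj=(100,225,540,300),tile=(250,170,440,222)))
def blobs(d,name,roi,amin=80):
    lo,hi,h=O[name]; x0,y0,x1,y1=roi
    m=cv2.inRange(cv2.cvtColor(d["color"],cv2.COLOR_RGB2HSV),lo,hi); k=np.zeros_like(m); k[y0:y1,x0:x1]=m[y0:y1,x0:x1]
    k=cv2.morphologyEx(k,cv2.MORPH_CLOSE,np.ones((3,3)))
    out=[]
    for c in cv2.findContours(k,0,cv2.CHAIN_APPROX_NONE)[0]:
        if cv2.contourArea(c)<amin: continue
        c=cv2.convexHull(c); P=ray(d,c[:,0],h/2)[:,:2]*1000
        M=cv2.moments(np.float32(P)[:,None]); r=cv2.minAreaRect(np.float32(P)[:,None])
        out.append((name,np.round([M["m10"]/M["m00"],M["m01"]/M["m00"]],1),np.round(r[1],1),round(r[2],1)))
    return out
E
cat > m.py <<'E'
from h import *
d=cams.read_camera("top")
for n in ("red","white"): 
    for b in blobs(d,n,ROI["top"]["tile"]): print(*b)
for n in ("blue","green","gold","black","jar"):
    for b in blobs(d,n,ROI["top"]["obj"]): print(*b)
c=np.zeros((3,240,240,3),np.uint8)
big=np.hstack([cv2.resize(d["color"][y-20:y+20,x-20:x+20],(200,200),interpolation=cv2.INTER_CUBIC) for x,y in((144,256),(291,274),(372,280),(502,264))])
cv2.imwrite("pics/crop.png",big[:,:,::-1])
hs=cv2.cvtColor(d["color"],cv2.COLOR_RGB2HSV)
print([list(hs[y,x]) for x,y in((144,256),(291,274),(372,280),(502,264),(443,263),(400,196),(368,196),(218,258))])
E
python3 m.py
```

```text
red [ 644.3 -170.8] [53.9 54.2] 89.1
white [646.2 -81. ] [46.3 43.4] 82.0
white [647.3  96.3] [44.2 44.4] 89.2
white [646.4   9.4] [47.9 46.3] 89.2
blue [532.7 367.7] [43.6 36. ] 79.1
green [491.4  74.7] [38.3 36.7] 59.6
gold [523.7 216.4] [23.6 21.5] 89.3
gold [ 505.  -332.9] [41.9 50.4] 27.7
black [479.6 -83. ] [37.6 36.1] 62.3
jar [523.7 214.4] [23.3 23.1] 89.3
[[np.uint8(109), np.uint8(183), np.uint8(57)], [np.uint8(64), np.uint8(180), np.uint8(65)], [np.uint8(0), np.uint8(30), np.uint8(17)], [np.uint8(18), np.uint8(181), np.uint8(97)], [np.uint8(60), np.uint8(4), np.uint8(144)], [np.uint8(2), np.uint8(172), np.uint8(114)], [np.uint8(105), np.uint8(7), np.uint8(150)], [np.uint8(12), np.uint8(224), np.uint8(141)]]
```

View pics/crop.png

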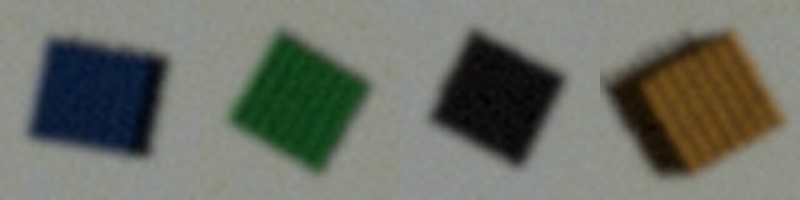

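```bash
cat > m2.py <<'E'
from h import *
O.update(blue=((105,110,38),(125,255,255),.054),green=((55,110,45),(80,255,255),.078),gold=((12,120,62),(28,255,255),.102),
 black=((0,0,0),(180,130,70),.03),red=((0,150,60),(6,255,255),.016),white=((0,0,118),(180,60,255),.016),strip=((0,0,40),(180,60,105),.012))
if __name__=="__main__":
    d=cams.read_camera("top"); d["color"]=cv2.medianBlur(d["color"],3)
    for n in ("red","white"): 
        for b in blobs(d,n,(260,180,434,214)): print(*b)
    print(*blobs(d,"strip",(240,165,450,225)))
    for n in ("blue","green","gold","black"):
        for b in blobs(d,n,ROI["top"]["obj"]): print(*b)
    P=ray(d,[(443,263)],.045); print("cap",P)
    s=cams.read_camera("side"); 
    P=ray(s,[(363.5,337),(355,296),(347,260),(341,228)],.008); print("side tiles",P.round(3))
    print("side cap top,jar top",ray(s,[(287,352)],.045),ray(s,[(275,186)],.04))
E
python3 m2.py
```

```text
red [ 644.3 -170.6] [53.5 54.6] 88.7
white [645.7 -81.4] [53.7 54.3] 89.0
white [647.7   9. ] [52.  52.4] 89.2
white [648.4  98.6] [54.5 54.5] 89.2
('strip', array([644.8, -35.7]), array([358.9,  78.9]), 89.1)
blue [532.1 364.3] [39.3 35.6] 79.1
green [491.3  73.1] [37.7 36.2] 59.8
gold [522.2 209.6] [25.2 23.7] 80.8
gold [ 504.9 -329.1] [39.2 41.4] 27.7
black [479.6 -82.5] [39.2 37.6] 62.6
cap [[ 0.50839646 -0.21733699  0.045     ]]
side tiles [[ 0.643 -0.171  0.008]
 [ 0.645 -0.079  0.008]
 [ 0.645  0.012  0.008]
 [ 0.648  0.102  0.008]]
side cap top,jar top [[ 0.51037008 -0.2126195   0.045     ]] [[0.52397638 0.21270275 0.04      ]]
```

>>> move_arm(plan=[31,-27,-10,0,0,-8.2,85,31,-27,-10,0,0,-8.2,85,31,-27,-10,0,0,-8.2,85,31,-27,-10,0,0,-8.2,85,31,-27,-10,0,0,-8.2,85,31,-27,-10,0,0,-8.2,85,31,-27,-10,0,0,-8.2,85,31,-27,-10,0,0,-8.2,85,31,-27,-10,0,0,-8.2,85,31,-27,-10,0,0,-8.2,85,0,0,0,0,0,0,85], newtons=30)

```text
time: 1.35
eef_pos: [0.5338, 0.3639, 0.1295]
tcp_rot: [0.775, 0.633, -0.001, 0.0]
contact_force: [0.6, 0.6, 0.0]
opening: 0.992
finger_force: 0.0
```

>>> move_arm(plan=[-1,0,-40,0,0,0,85,0,0,-40,0,0,0,85,0,0,-30,0,0,0,85,0,0,-15,0,0,0,85,0,0,0,0,0,0,85,0,0,0,0,0,0,30,0,0,0,0,0,0,30,0,0,0,0,0,0,30,0,0,0,0,0,0,30,0,0,0,0,0,0,30], newtons=30)

```text
time: 2.35
eef_pos: [0.5316, 0.3685, 0.0086]
tcp_rot: [0.772, 0.635, 0.002, 0.0]
contact_force: [-0.1, 1.3, 6.3]
opening: 0.461
finger_force: 31.9
```

Run:
```python
from h import *
s=ctrl.get_state(); print(s["eef_pos"],s["contact_force"],s["wrist_torque"],s["opening"],s["tcp_rot"])
d=cams.read_camera("side"); cv2.imwrite("pics/s1.png",cv2.resize(d["color"][70:230,180:380],(800,640),interpolation=cv2.INTER_CUBIC)[:600,:,::-1])
s=ctrl.get_state(); print(s["eef_pos"],s["contact_force"])
```

```text
[0.53157344 0.3685261  0.00859538] [-0.10592599  1.30674257  6.25735121] [0.00317088 0.14155648 0.0150121 ] 0.46076619127123297 [7.72310761e-01 6.35242116e-01 1.84810081e-03 3.56107406e-04]
[0.53159113 0.36850764 0.00858532] [-0.55890325 -0.7649364   5.81991417]
```

View pics/s1.png

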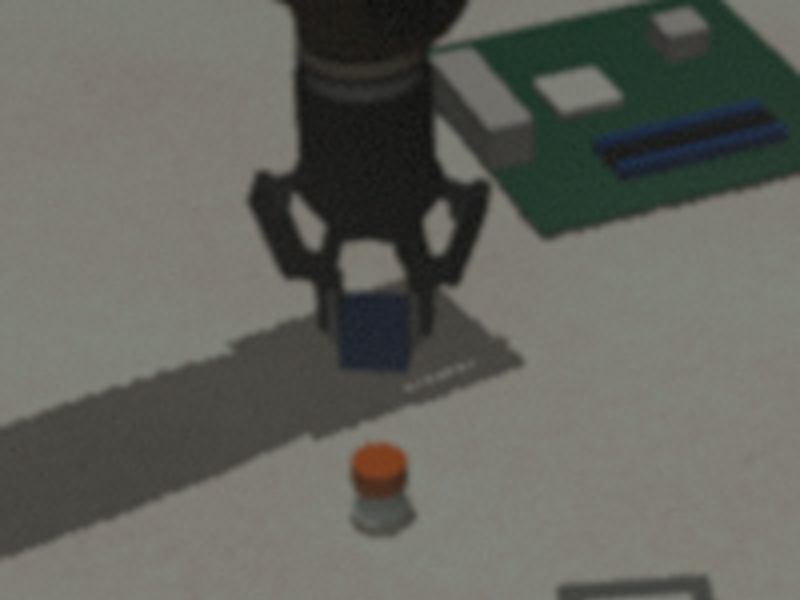

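>>> move_arm(plan=[0,0,20,0,0,0,30,0,0,20,0,0,0,30,0,0,0,0,0,0,30,0,0,0,0,0,0,30])

```text
time: 2.8
eef_pos: [0.5301, 0.3677, 0.0463]
tcp_rot: [0.772, 0.635, 0.0, 0.0]
contact_force: [-0.7, -0.4, -0.7]
opening: 0.462
finger_force: 31.1
```

>>> move_arm(plan=[0,0,30,0,0,0,30,0,0,30,0,0,0,30,12,-44.5,0,0,0,1,30,12,-44.5,0,0,0,1,30,12,-44.5,0,0,0,1,30,12,-44.5,0,0,0,1,30,12,-44.5,0,0,0,1,30,12,-44.5,0,0,0,1,30,11,-44.5,0,0,0,1,30,11,-44.5,0,0,0,1,30,11,-44.5,0,0,0,1,30,11,-44.5,0,0,0,1,30])

```text
time: 4.0
eef_pos: [0.6452, -0.0789, 0.1042]
tcp_rot: [0.714, 0.7, -0.001, -0.001]
contact_force: [-0.4, -0.0, -0.3]
opening: 0.461
finger_force: 31.2
```

>>> move_arm(plan=[0,0,-40,0,0,0,30,0,0,-30,0,0,0,30,0,0,-10,0,0,0,30,0,0,0,0,0,0,30,0,0,0,0,0,0,30])

```text
time: 4.5
eef_pos: [0.6466, -0.077, 0.0269]
tcp_rot: [0.714, 0.7, 0.0, 0.0]
contact_force: [-0.2, 0.1, -0.0]
opening: 0.457
finger_force: 31.1
```

Run:
```python
from h import *
d=cams.read_camera("side"); cv2.imwrite("pics/s2.png",cv2.resize(d["color"][170:330,260:460],(800,640),interpolation=cv2.INTER_CUBIC)[:600,:,::-1])
s=ctrl.get_state(); print(s["eef_pos"],s["contact_force"],s["tcp_rot"],s["time"])
```

```text
[ 0.64735891 -0.07712774  0.02796043] [ 0.31051206 -0.13621189 -0.89523917] [7.13749756e-01 7.00399400e-01 6.92798435e-04 1.21948921e-03] 4.55
```

View pics/s2.png

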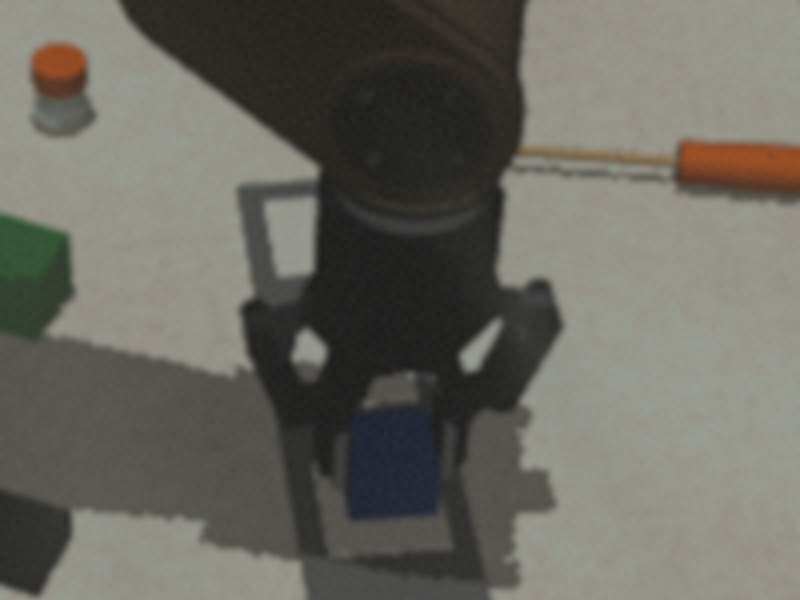

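>>> move_arm(plan=[0,0,-6,0,0,0,30,0,0,-4,0,0,0,30,0,0,0,0,0,0,30,0,0,0,0,0,0,30,0,0,0,0,0,0,85,0,0,0,0,0,0,85,0,0,0,0,0,0,85,0,0,0,0,0,0,85,0,0,10,0,0,0,85,0,0,40,0,0,0,85,0,0,40,0,0,0,85])

```text
time: 5.65
eef_pos: [0.6451, -0.077, 0.1065]
tcp_rot: [0.714, 0.7, -0.001, -0.001]
contact_force: [0.7, 0.6, 0.2]
opening: 0.993
finger_force: 0.0
```

>>> move_arm(plan=[-41.5,-1.4,0,0,0,-6.6,85,-41.5,-1.4,0,0,0,-6.6,85,-41.5,-1.4,0,0,0,-6.6,85,-41.5,-1.4,0,0,0,-6.6,85,0,0,0,0,0,0,85,0,0,0,0,0,0,85])

```text
time: 6.25
eef_pos: [0.4798, -0.0829, 0.1071]
tcp_rot: [0.855, 0.519, 0.001, 0.001]
contact_force: [1.2, 0.3, 1.2]
opening: 0.997
finger_force: 0.0
```

Run:
```python
from h import *
for n in("top","side"):
    d=cams.read_camera(n); cv2.imwrite(f"pics/{n}3.png",d["color"][:,:,::-1])
s=ctrl.get_state(); print(s["eef_pos"],s["contact_force"],s["tcp_rot"],s["time"])
a=cv2.imread("pics/top3.png")[150:310,240:460];b=cv2.imread("pics/side3.png")[180:360,220:420]
cv2.imwrite("pics/c3.png",np.hstack([cv2.resize(a,(400,400)),cv2.resize(b,(400,400))]))
```

```text
[ 0.48170761 -0.08342867  0.10774245] [-0.47109937  0.68223565  0.72487092] [0.854918   0.51876061 0.00100245 0.00127586] 6.35
```

View pics/c3.png

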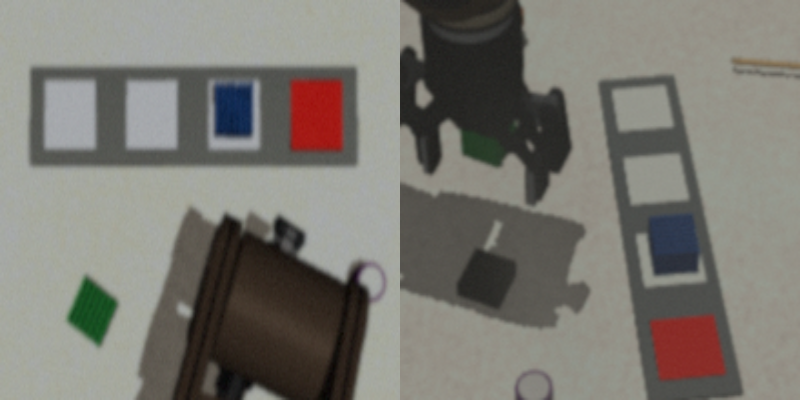

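>>> move_arm(plan=[-0.5,0,-40,0,0,0,85,0,0,-40,0,0,0,85,0,0,-20,0,0,0,85,0,0,-6,0,0,0,85,0,0,0,0,0,0,85,0,0,0,0,0,0,30,0,0,0,0,0,0,30,0,0,0,0,0,0,30,0,0,0,0,0,0,30,0,0,0,0,0,0,30])

```text
time: 7.35
eef_pos: [0.4808, -0.0833, 0.0017]
tcp_rot: [0.855, 0.519, 0.001, 0.001]
contact_force: [-0.1, 0.5, 5.4]
opening: 0.457
finger_force: 31.8
```

Run:
```python
from h import *
d=cams.read_camera("side"); cv2.imwrite("pics/s4.png",cv2.resize(d["color"][240:340,200:325],(750,600),interpolation=cv2.INTER_CUBIC)[:,:,::-1])
```

```text
(no output)
```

View pics/s4.png

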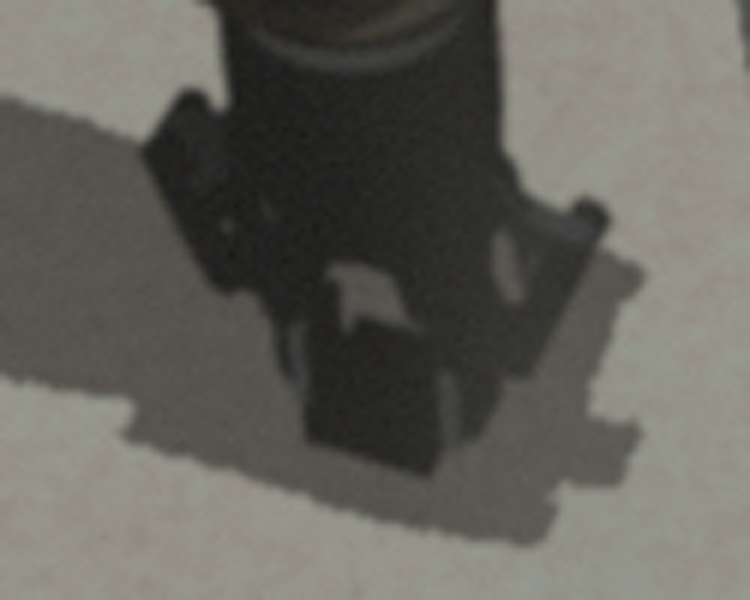

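>>> move_arm(plan=[0,0,30,0,0,0,30,0,0,30,0,0,0,30,32.8,-17.7,0,0,0,5.3,30,32.8,-17.7,0,0,0,5.3,30,32.8,-17.7,0,0,0,5.3,30,32.8,-17.7,0,0,0,5.3,30,32.8,-17.7,0,0,0,5.3,30,0,0,0,0,0,0,30,0,0,-30,0,0,0,30,0,0,-12,0,0,0,30,0,0,0,0,0,0,30,0,0,0,0,0,0,30])

```text
time: 8.6
eef_pos: [0.6429, -0.1709, 0.0182]
tcp_rot: [0.713, 0.701, -0.0, -0.001]
contact_force: [-0.9, 0.4, 0.5]
opening: 0.46
finger_force: 31.1
```

>>> move_arm(plan=[0.5,0,-5,0,0,0,30,0,0,-4,0,0,0,30,0,0,0,0,0,0,30,0,0,0,0,0,0,30,0,0,0,0,0,0,85,0,0,0,0,0,0,85,0,0,0,0,0,0,85,0,0,0,0,0,0,85,0,0,10,0,0,0,85,0,0,40,0,0,0,85,0,0,40,0,0,0,85])

```text
time: 9.7
eef_pos: [0.6432, -0.171, 0.0995]
tcp_rot: [0.713, 0.701, -0.001, -0.001]
contact_force: [0.2, 0.7, -0.0]
opening: 0.994
finger_force: 0.0
```

>>> move_arm(plan=[-21.8,34.9,0,0,0,-4.15,85,-21.8,34.9,0,0,0,-4.15,85,-21.8,34.9,0,0,0,-4.15,85,-21.8,34.9,0,0,0,-4.15,85,-21.8,34.9,0,0,0,-4.15,85,-21.8,34.9,0,0,0,-4.15,85,-21.8,34.9,0,0,0,-4.15,85,0,0,0,0,0,0,85,0,0,0,0,0,0,85])

```text
time: 10.6
eef_pos: [0.4916, 0.0735, 0.1002]
tcp_rot: [0.866, 0.501, 0.001, 0.001]
contact_force: [-0.2, -0.6, 0.4]
opening: 0.995
finger_force: 0.0
```

Run:
```python
from m2 import *
d=cams.read_camera("top"); d["color"]=cv2.medianBlur(d["color"],3)
O["black"]=(*O["black"][:2],.046);O["blue"]=(*O["blue"][:2],.07)
for n in ("blue","black"): print(blobs(d,n,(260,180,434,214)))
```

```text
[('blue', array([645.4, -78.7]), array([34.9, 37.3]), 89.0)]
[('black', array([ 643.7, -171.6]), array([35.2, 33.8]), 88.6)]
```

>>> move_arm(plan=[0,0,-40,0,0,0,85,0,0,-35,0,0,0,85,0,0,-14,0,0,0,85,0,0,0,0,0,0,85,0,0,0,0,0,0,85,0,0,0,0,0,0,30,0,0,0,0,0,0,30,0,0,0,0,0,0,30,0,0,0,0,0,0,30,0,0,0,0,0,0,30])

```text
time: 11.65
eef_pos: [0.4924, 0.073, 0.0114]
tcp_rot: [0.866, 0.5, 0.001, 0.001]
contact_force: [-1.8, -0.4, 6.2]
opening: 0.464
finger_force: 31.8
```

>>> move_arm(plan=[0,0,30,0,0,0,30,0,0,30,0,0,0,30,31.1,-12.9,0,0,0,5.8,30,31.1,-12.9,0,0,0,5.8,30,31.1,-12.9,0,0,0,5.8,30,31.1,-12.9,0,0,0,5.8,30,31.1,-12.9,0,0,0,5.8,30,0,0,0,0,0,0,30,0,0,-30,0,0,0,30,0,0,-12,0,0,0,30,0,0,0,0,0,0,30,0,0,0,0,0,0,30])

```text
time: 12.85
eef_pos: [0.6462, 0.0089, 0.028]
tcp_rot: [0.714, 0.7, -0.0, -0.001]
contact_force: [0.2, 1.0, -1.2]
opening: 0.467
finger_force: 31.1
```

>>> move_arm(plan=[0,0,-5,0,0,0,30,0,0,-4,0,0,0,30,0,0,0,0,0,0,30,0,0,0,0,0,0,30,0,0,0,0,0,0,85,0,0,0,0,0,0,85,0,0,0,0,0,0,85,0,0,0,0,0,0,85,0,0,10,0,0,0,85,0,0,45,0,0,0,85,0,0,45,0,0,0,85])

```text
time: 13.95
eef_pos: [0.6459, 0.0086, 0.1194]
tcp_rot: [0.714, 0.7, -0.001, -0.001]
contact_force: [0.8, -0.3, -0.3]
opening: 0.991
finger_force: 0.0
```

>>> move_arm(plan=[-17.7,-42.3,0,0,0,3.6,85,-17.7,-42.3,0,0,0,3.6,85,-17.7,-42.3,0,0,0,3.6,85,-17.7,-42.3,0,0,0,3.6,85,-17.7,-42.3,0,0,0,3.6,85,-17.7,-42.3,0,0,0,3.6,85,-17.7,-42.3,0,0,0,3.6,85,-17.7,-42.3,0,0,0,3.6,85,0,0,0,0,0,0,85,0,0,0,0,0,0,85])

```text
time: 14.95
eef_pos: [0.5051, -0.331, 0.12]
tcp_rot: [0.518, 0.855, 0.0, 0.0]
contact_force: [0.3, -0.1, -0.3]
opening: 0.995
finger_force: 0.0
```

Run:
```python
from m2 import *
d=cams.read_camera("top"); cv2.imwrite("pics/t5.png",d["color"][:,:,::-1]); d["color"]=cv2.medianBlur(d["color"],3)
O["black"]=(*O["black"][:2],.046);O["blue"]=(*O["blue"][:2],.07);O["green"]=(*O["green"][:2],.094)
for n in ("blue","black","green"): print(blobs(d,n,(260,180,434,214)))
```

```text
[('blue', array([645.3, -78.6]), array([34.9, 37.3]), 89.0)]
[('black', array([ 643.9, -172.3]), array([33.2, 33.9]), 88.6)]
[('green', array([644.3,   8.4]), array([34.6, 36.9]), 89.2)]
```

View pics/t5.png

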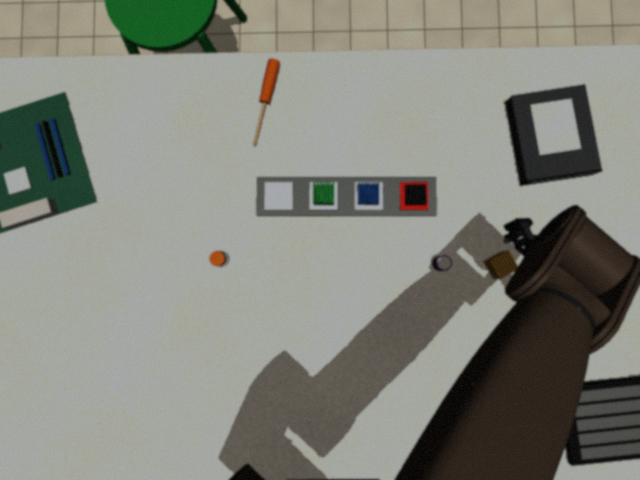

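>>> move_arm(plan=[0,1,-40,0,0,0,85,0,0,-40,0,0,0,85,0,0,-20,0,0,0,85,0,0,0,0,0,0,85,0,0,0,0,0,0,85,0,0,0,0,0,0,30,0,0,0,0,0,0,30,0,0,0,0,0,0,30,0,0,0,0,0,0,30,0,0,0,0,0,0,30])

```text
time: 16.0
eef_pos: [0.5062, -0.3297, 0.0209]
tcp_rot: [0.517, 0.856, -0.0, 0.001]
contact_force: [-0.6, 0.3, 6.4]
opening: 0.463
finger_force: 31.9
```

>>> move_arm(plan=[0,0,40,0,0,0,30,0,0,40,0,0,0,30,14.3,42.9,0,0,0,-2.86,30,14.3,42.9,0,0,0,-2.86,30,14.3,42.9,0,0,0,-2.86,30,14.3,42.9,0,0,0,-2.86,30,14.3,42.9,0,0,0,-2.86,30,14.3,42.9,0,0,0,-2.86,30,14.3,42.9,0,0,0,-2.86,30,14.3,42.9,0,0,0,-2.86,30,14.3,42.9,0,0,0,-2.86,30,14.3,42.9,0,0,0,-2.86,30])

```text
time: 17.2
eef_pos: [0.6481, 0.1018, 0.0984]
tcp_rot: [0.713, 0.701, -0.001, -0.0]
contact_force: [0.3, -0.3, -0.3]
opening: 0.466
finger_force: 31.2
```

>>> move_arm(plan=[0,0,0,0,0,0,30,0,0,-40,0,0,0,30,0,0,-20,0,0,0,30,0,0,0,0,0,0,30,0,0,0,0,0,0,30])

```text
time: 17.7
eef_pos: [0.6479, 0.0995, 0.0388]
tcp_rot: [0.713, 0.701, -0.001, -0.001]
contact_force: [-0.2, -0.5, 0.2]
opening: 0.463
finger_force: 31.1
```

Lower 10 mm to contact, release, retreat, and look.

>>> move_arm(plan=[0,0,-6,0,0,0,30,0,0,-4.5,0,0,0,30,0,0,0,0,0,0,30,0,0,0,0,0,0,30,0,0,0,0,0,0,85,0,0,0,0,0,0,85,0,0,0,0,0,0,85,0,0,0,0,0,0,85,0,0,10,0,0,0,85,0,0,45,0,0,0,85,0,0,45,0,0,0,85])

```text
time: 18.8
eef_pos: [0.6473, 0.1, 0.1289]
tcp_rot: [0.713, 0.702, -0.001, -0.001]
contact_force: [0.6, -0.3, 0.4]
opening: 0.994
finger_force: 0.0
```

>>> move_arm(plan=[-20,40,10,0,0,0,85,-20,40,10,0,0,0,85,-20,40,10,0,0,0,85,-20,40,10,0,0,0,85,-20,40,10,0,0,0,85,-20,40,10,0,0,0,85,0,0,0,0,0,0,85,0,0,0,0,0,0,85,0,0,0,0,0,0,85])

```text
time: 19.7
eef_pos: [0.5287, 0.3393, 0.1888]
tcp_rot: [0.713, 0.701, -0.0, 0.0]
contact_force: [1.0, -0.4, 0.1]
opening: 0.999
finger_force: 0.0
```

Run:
```python
from m2 import *
s=cams.read_camera("side"); d=cams.read_camera("top")
a=d["color"][150:310,190:460];b=s["color"][150:390,220:420]
cv2.imwrite("pics/c6.png",np.hstack([cv2.resize(a,(420,400)),cv2.resize(b,(380,400))])[:,:,::-1])
d["color"]=cv2.medianBlur(d["color"],3)
for n,z in(("black",.046),("blue",.07),("green",.094),("gold",.118)):
    O[n]=(*O[n][:2],z); print(blobs(d,n,(260,180,434,214)))
print("jar,cap",blobs(d,"jar",(190,240,250,280)),ray(s,[(287,352)],.045))
```

```text
[('black', array([ 643.9, -171.6]), array([35.3, 33.6]), 89.1)]
[('blue', array([645.3, -78.7]), array([34.9, 37.3]), 89.0)]
[('green', array([644.3,   8.4]), array([34.6, 36.9]), 89.2)]
[('gold', array([647.1,  98.2]), array([40.1, 42.6]), 89.6)]
jar,cap [('jar', array([523.5, 214.4]), array([25.2, 23.1]), 89.3)] [[ 0.51037008 -0.2126195   0.045     ]]
```

View pics/c6.png

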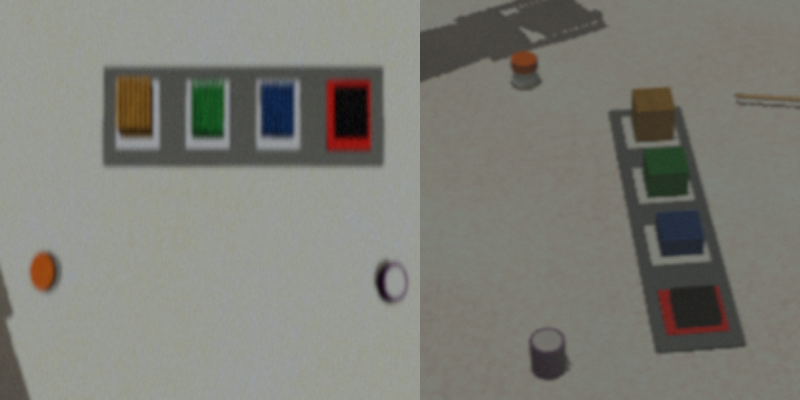

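All four heat sinks stand centred and square on their tiles, and the jar and capacitor haven't moved.

```bash
python3 -c "
from plant import order
print(order.sign_off())"
```

```text
the job is handed in; nothing more can be done
None
```

The job is handed in: black, blue, green and gold stand in that order from the red tile, each within about 4 mm of its tile centre in the last images, with the jar and capacitor unmoved; the sign-off returned no verdict.

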